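# Feed a brass bar into the lever collet and clamp it

### The job

Take the round brass bar out of the wooden stand and feed it foot first down into the open collet, pushing on through the drag of the spring pads until it bears firmly on the sprung depth stop, which you cannot see; never load the stop with more than about 25 N. Let go of the bar, make sure letting go has not drawn it back off the stop (press its top end home again if so), then swing the collet lever fully closed so that the bar ends clamped, still on the stop. Leave the hex bar, the soft jaws and the stone holder where they are.

Things in the scene. Friction and masses are not known exactly. Their poses are not given: they have to be found in the camera images.
- bar_center (a point): centre (half-way up) of the round brass bar, 14 mm diameter, 140 mm long, about 0.18 kg, upright in one of the two stand holes, 38 mm of it in the hole; z axis along the bar, foot 70 mm below and top 70 mm above this point; small chamfer on the foot. Opening the fingers can draw the bar back up a few mm; pressing on its flat top end with shut fingertips feeds it just as well
- hex_center (a point): centre of the dark steel hex bar, 13 mm across flats, 140 mm long, standing upright in the other hole of the stand; leave it alone
- stand: fixed wooden block 56 x 124 x 45 mm (x, y, z) with two 17 mm round holes 38 mm deep, 35 mm either side of its centre along its y axis; which bar stands in which hole varies; origin at the centre of its underside
- collet_mouth (a point): centre of the open mouth of the collet, on the top face (100 mm above the bench) of a dark square steel block, 56 x 56 mm; z axis up along the bore. Bore 16 mm diameter with a 2 mm chamfered mouth, 24 mm long, straight down and open below.
- collet: the fixed collet fixture: grey base plate 130 x 110 x 14 mm, origin at the centre of its underside on the bore axis. About 37 to 44 mm below the mouth two spring pads begin to grip the bar: pushing in between them takes up to about 12 N, sliding on roughly 3 to 10 N, and it stays where it is left, so this drag is not yet the stop. Closing the lever clamps it with two jaws
- stop_unit: depth stop under the collet bore; origin at the centre of the underside of its fixed foot, 86 mm below the mouth on the bore axis. Its nose was set by the last user and its height is neither measured nor visible: it lies somewhere between 54 and 74 mm below the mouth. The nose is sprung: about 5 N per mm of push, 6 mm of travel
- lever_post (a point): middle of the graspable length of the upright black round post at the end of the collet lever; 16 mm diameter, free from 21 mm below to 20 mm above this point (below it the lever arm, 16 mm wide, 9 mm thick, points to the collet); its centre circles the collet bore axis at 110 mm radius; this point is at the same height as the collet mouth
- lever (a joint): angle of the collet lever about the bore axis (rad); starts between 0 and 0.25 (open), grows as the lever turns clockwise seen from above, 1.2 = end stop, fully closed. Stiff friction: about 4 to 8 N at the post to move it, most near the end as the jaws bite; it stays where it is left
- softjaw0_center (a point): aluminium stepped soft jaw, 56 x 22 x 28 mm, loose on the bench; point 14 mm above its underside
- softjaw1_center (a point): second aluminium soft jaw, same size
- holder_center (a point): reddish-brown bakelite stone holder, 22 x 135 x 15 mm, lying on the bench; point 7 mm above its underside
Mind the look-alikes: they are no part of the job. Several things have the shape of the collet; the one meant has the colours described above.

How it is judged:
On the way, in this order (a step that is already met when the one before it is completed fails the run):
1. the bar is in the collet bore, upright, and pressed on the depth stop (more than 3 N) (contact force between bar and stop_unit above 3 N and horizontal distance between bar_center and collet_mouth below 0.006 m and angle between bar_center's own z axis and vertical below 0.1 rad), for 0.1 s.
2. the lever is closed (beyond 1.1 rad) with the bar still on the stop (value of joint lever above 1.1 rad and contact force between bar and stop_unit above 0.5 N), for 0.2 s.
At the end, for the whole second after the job is handed in: the lever is closed beyond 1.1 of 1.2 rad; the brass bar stands in the collet, within 6 mm of the bore axis and 0.1 rad of upright, at rest and still bearing on the depth stop (more than 0.5 N) (all of step 2 and horizontal distance between bar_center and collet_mouth below 0.006 m and angle between bar_center's own z axis and vertical below 0.1 rad and linear speed of bar below 0.02 m/s); the robot touches nothing.
It fails at once if the depth stop is rammed (more than 28 N between bar and stop) (contact force between bar and stop_unit above 28 N).
It fails at once if the hex bar, a soft jaw or the stone holder is moved more than 20 mm (distance of any of hex_center, softjaw0_center, softjaw1_center, holder_center from where it was at the start of the episode above 0.02 m).
It also fails if it takes over 64 s, if anything falls off the work surface, if the arm or the gripper's body presses on something with over 40 N, if the wrist force passes 120 N, or if a joint passes its speed limit or range.

### The arm

A 6-joint arm with a two-finger parallel gripper is mounted at the origin on the work surface. World frame = base frame: x ahead of the robot, y to its left, z up, the work surface at z = 0. Lengths are in m, angles in rad, forces in N, time in s.
With the tool pointing down it reaches from about 0.35 to 0.975 m from the base axis. Payload 4.9 kg.
Tool frame: the origin (TCP) lies midway between the tips of the shut fingers; the grasp point (between the pads) lies 19 mm behind it; y points along the fingers, x is the direction in which the jaws open and shut, and the axes are right-handed (so a half turn about y gives the same grasp; the last joint's range is limited). The gripper opens to 85 mm and grips with 20 to 120 N. Pads are 22 mm wide; open, the fingers measure 114 mm over their backs; the gripper's body (76 mm by 85 mm) begins 54 mm behind the grasp point. The pads swing forward as they close: fully open they stand 13 mm farther back than shut.
Start: joints at [-1.22, 0.053, 1.613, -0, 1.476, -0.119], TCP at [0.283, -0.557, 0.231] pointing down, gripper open.
Joint ranges: [-3.01, 3.01], [-1.01, 2.22], [0.06, 2.58], [-1.02, 4.17], [0.09, 2.62], [-3.14, 3.14]. Speed limits (rad/s): [2.57, 2.57, 3.14, 3.14, 3.14, 3.14].

### API

Orientations are given as a unit quaternion [x, y, z, w].
In Python, from rig import r gives the robot as it stands. The module is installed in compiled form; this text tells all that it offers.
- The arm moves only by the tool step_arm, never from a script. Its argument "series" is a list of rows, each an object with "dp": the shift along the tool's x, y, z in cm, a list of three; "turn": the turn about the tool's y in degrees; "gripper": the opening, from -1 (shut) to 1 (fully open). A call has 1 to 20 rows; each row is the pose to reach, as a shift and turn from the pose measured when the call began, along the tool's axes at that moment; what a row does not reach only later rows make up. A row lasts 1/10 s, in which the tool goes at most 50 mm and 8.59 degrees, less where a joint would pass 70% of its speed; a pose out of reach is approached as far as the arm can. A call with a gripper value outside its range is refused whole. The fingers move at their own pace and stop on an object; "force" is the grip in N (left out, the last holds). Time passes only in rows, so rows that repeat a pose let the fingers close. It gives the time, the measured TCP pose, the force and the opening at its end, in the units of the state.
- r.sense(): the state, without advancing time (a new reading comes with each control period).
- r.get_image(name): name is "scene" or "top"; returns (picture, depth): 400x640x3 uint8, red, green, blue; 400x640 float32, m along the optical axis (not along the pixel's ray), 0 where there is no reading.
- r.get_calibration(name): a dict with "K" (3x3 intrinsics, pixels), "k1" (the pictures are not rectified: a ray, as slopes to the right and down, at radius r is drawn at 1 + k1 r^2 times it, then the intrinsics apply), "extrinsics" (4x4, takes a point from camera to world coordinates). Camera axes: x right, y down, z forward; pixel columns grow to the right and rows downward; lengths in m; the calibration is good to about 2 mm. A picture is of the moment at which its call begins. get_calibration takes no time and is no camera call.
- r.hand_in(): hands the job in, once; it reports no verdict.
The state is a dict: "time": time; "q": joint angles; "qd": joint speeds; "tau": joint torques, N m; "ee_pos": TCP position; "orientation": TCP orientation; "wrist_force": force on the tool from outside, world axes, zero at the start; "ft_torque": the same for the moment, N m; "opening": opening from 0.0 (shut) to 1.0 (fully open).
Only numpy, scipy, OpenCV 4.12 (cv2) and the standard library are available. Lean on these libraries where they do the work, as an engineer would, in place of code of your own. Each camera call takes 0.05 s, during which the arm holds its last target.

## Working session

There is one attempt and no reset: what is moved stays moved. The work goes in short steps, Python scripts to look and compute and a tool call to move; the robot and the scene stay as the last step left them, time stands still between calls to the robot, and variables do not carry over. Pictures are saved under pics/ and viewed, and the job is handed in when it is done.

Besides the shell and the picture viewer there is one more tool, called after ">>>" as name([rows], argument=value, ...), one row to a line, values as JSON. step_arm: Moves the arm, as the interface text tells. Its arguments: {"type":"object","properties":{"series":{"type":"array"},"force":{"type":"number"}},"required":["series"]}

```bash
mkdir -p pics
python3 - <<'E'
from rig import r
import cv2, numpy as np
print(r.sense())
for n in("scene","top"):
    im,d=r.get_image(n); c=r.get_calibration(n)
    cv2.imwrite(f"pics/{n}0.png",im[:,:,::-1]); np.savez(f"{n}0.npz",im=im,d=d,**c)
    print(n,c)
E
```

```text
{'time': 0.0, 'q': array([-1.21999305e+00,  5.33947683e-02,  1.61428946e+00,  2.95246664e-05,
        1.47596954e+00, -1.18978161e-01]), 'qd': array([-0.00067135,  0.00057255,  0.00012548, -0.00114136, -0.00147295,
       -0.00052558]), 'tau': array([ 2.41162852e-03, -3.93680227e+01, -3.70175314e+01,  1.39401923e-04,
        6.96379910e-03, -1.50397817e-06]), 'ee_pos': array([ 0.28274025, -0.55670313,  0.23004221]), 'orientation': array([-0.60217703,  0.37046716, -0.36933722,  0.60309778]), 'wrist_force': array([0.08567889, 0.12697731, 0.03955591]), 'ft_torque': array([ 0.07155456, -0.01905954,  0.01598114]), 'opening': 1.0037581781463325}
scene {'K': array([[466.50990649,   0.        , 318.15544783],
       [  0.        , 466.50990649, 195.05949333],
       [  0.        ,   0.        ,   1.        ]]), 'k1': -0.08494005090741832, 'extrinsics': array([[-0.48238449,  0.72988796, -0.484323  ,  1.01752772],
       [ 0.87593591,  0.40599878, -0.26057874,  0.22762021],
       [ 0.00644127, -0.54993505, -0.83518259,  0.95583257],
       [ 0.        ,  0.        ,  0.        ,  1.        ]])}
top {'K': array([[363.04367794,   0.        , 324.976342  ],
       [  0.        , 363.04367794, 197.75633201],
       [  0.        ,   0.        ,   1.        ]]), 'k1': -0.049719181502513365, 'extrinsics': array([[-0.01806061, -0.99339726,  0.11329476,  0.43539636],
       [-0.99980273,  0.0188804 ,  0.00616701, -0.05112268],
       [-0.00826534, -0.11316103, -0.99354228,  0.8756177 ],
       [ 0.        ,  0.        ,  0.        ,  1.        ]])}
```

View pics/scene0.png

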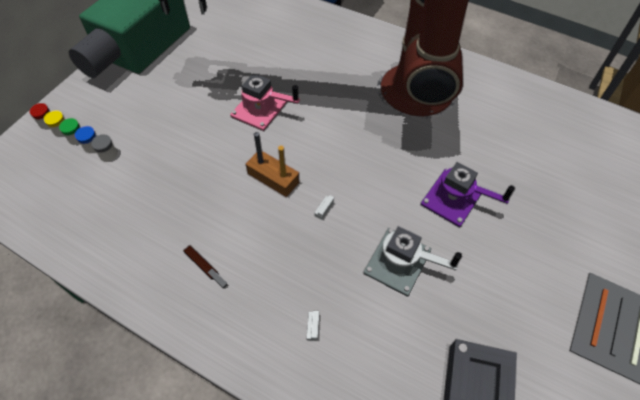

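View pics/top0.png

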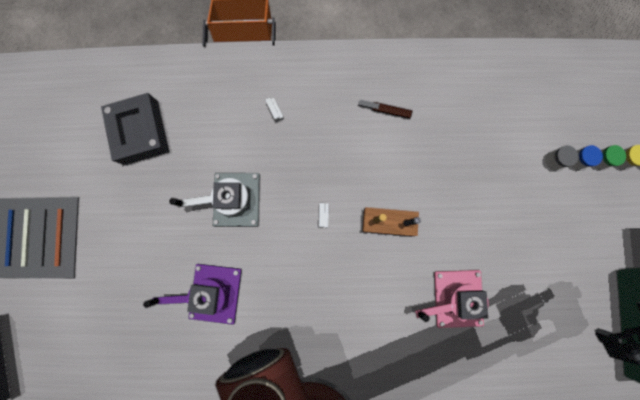

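Three fixtures have the collet's shape: the grey base (top 228,196; scene 404,241), the purple one (top 203,299; scene 460,178) and the pink one (top 474,305; scene 257,87). Only the first has the grey base plate and dark steel block, so it is the one meant. The brass bar stands at scene (283,160), top (381,218), next to the dark hex bar. I'll confirm these in one crop.

```bash
cat > h.py <<'E'
import numpy as np, cv2
def load(f): return np.load(f)
def ray(c,u,v):
    K=c["K"];k=float(c["k1"])
    xd=(u-K[0,2])/K[0,0]; yd=(v-K[1,2])/K[1,1]
    rd=np.hypot(xd,yd); r=rd
    for _ in range(30): r=rd/(1+k*r*r)
    s=r/rd if rd>0 else 1
    E=c["extrinsics"]; d=E[:3,:3]@np.array([xd*s,yd*s,1]); return E[:3,3],d
def onz(c,u,v,z):
    o,d=ray(c,u,v); return o+d*(z-o[2])/d[2]
def tri(c1,p1,c2,p2):
    o1,d1=ray(c1,*p1);o2,d2=ray(c2,*p2)
    t=np.linalg.lstsq(np.c_[d1,-d2],o2-o1,rcond=None)[0]
    a=o1+t[0]*d1;b=o2+t[1]*d2
    return (a+b)/2,np.linalg.norm(a-b)
def proj(c,P):
    E=c["extrinsics"];q=E[:3,:3].T@(np.array(P)-E[:3,3]);x=q[:2]/q[2]
    x=x*(1+float(c["k1"])*(x@x));K=c["K"];return K[0,0]*x[0]+K[0,2],K[1,1]*x[1]+K[1,2]
E
python3 - <<'E'
from h import *
s=load("scene0.npz")["im"][:,:,::-1];t=load("top0.npz")["im"][:,:,::-1]
def cr(i,x,y,w,h): return cv2.resize(i[y:y+h,x:x+w],(400,300),interpolation=cv2.INTER_CUBIC)
o=np.vstack([np.hstack([cr(s,355,215,120,90),cr(s,235,125,80,60+0)]),np.hstack([cr(t,160,160,108,81),cr(t,350,190,80,60)])])
cv2.imwrite("pics/crop0.png",o)
E
```

```text
(no output)
```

View pics/crop0.png

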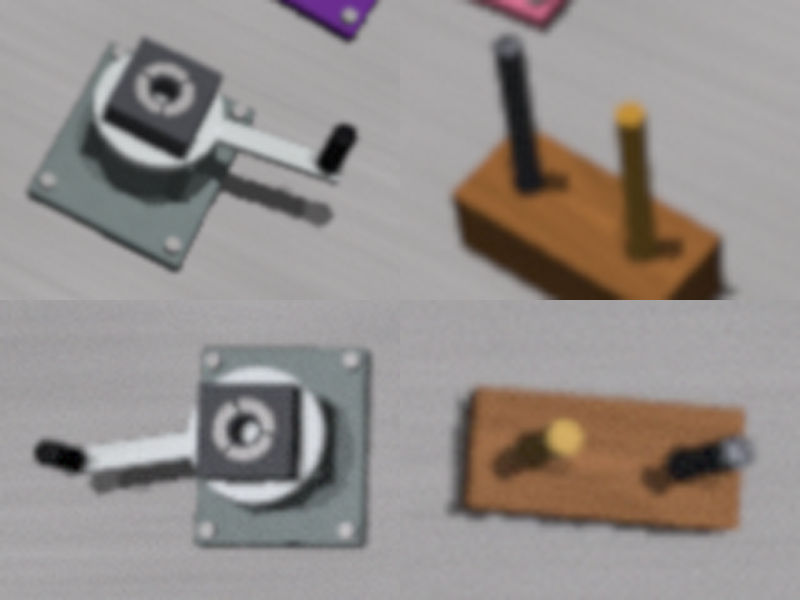

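The crop confirms it: the fixture with the grey plate and dark block has its ring at scene (404,241), top (226,196), with the black post on its arm. The brass bar is the yellow one, top end at scene (281,148), top (383,217). Next I'll refine these with masks.

Run:
```python
from h import *
S=load("scene0.npz");T=load("top0.npz")
def comps(c,name,mask,box,mina=4):
    x0,y0,x1,y1=box; m=np.zeros(mask.shape,np.uint8); m[y0:y1,x0:x1]=mask[y0:y1,x0:x1]
    n,l,st,ce=cv2.connectedComponentsWithStats(m)
    for i in range(1,n):
        if st[i,4]>=mina: print(name,st[i],ce[i].round(2))
for c,n,bb,bc,bp in((S,"S",(265,135,305,185),(380,215,430,270),(440,240,475,275)),(T,"T",(370,205,400,230),(205,175,245,215),(160,190,190,212))):
    hsv=cv2.cvtColor(c["im"],cv2.COLOR_RGB2HSV);H,s,V=hsv[...,0],hsv[...,1],hsv[...,2]
    comps(c,n+" brasstop",((H>12)&(H<30)&(s>110)&(V>(170 if n=="T" else 185))).astype(np.uint8),bb)
    comps(c,n+" brass",((H>16)&(H<30)&(s>110)&(V>80)).astype(np.uint8),bb)
    comps(c,n+" ring",((V>115)&(s<60)).astype(np.uint8),bc)
    comps(c,n+" dark",((V<100)).astype(np.uint8),bc,30)
    comps(c,n+" post",((V<50)).astype(np.uint8),bp)
M,e=tri(S,(403.9,241.4),T,(225.6,195.9));print("mouth tri",M,e, onz(S,403.9,241.4,.1),onz(T,225.6,195.9,.1))
B,e=tri(S,(281,148),T,(383,217.4));print("bartop",B,e,onz(S,281,148,.147),onz(T,383,217.4,.147))
```

```text
S brasstop [279 146   4   3  10] [280.5 146.8]
S brass [278 146   6   6  24] [280.33 148.08]
S brass [280 162   1   8   8] [280.  165.5]
S ring [ 380  215   50   54 1532] [406.31 234.74]
S ring [396 234  17  16 154] [403.88 241.58]
S ring [421 259   3   4   9] [422.   260.67]
S ring [380 264   5   6  16] [381.25 267.44]
S dark [386 227  35  35 476] [402.85 245.96]
S dark [400 238   9   8  51] [404.2  240.82]
S dark [380 251  50  19 340] [399.9  264.13]
S post [451 253  10  14  78] [455.53 259.33]
T brasstop [380 214   7   7  38] [382.87 216.84]
T brass [378 214   9   7  47] [382.28 217.11]
T ring [205 175  40  40 806] [222.31 192.18]
T ring [217 186  18  18 199] [225.63 194.65]
T dark [205 183  36  26 444] [226.34 197.38]
T dark [222 191   7   8  30] [224.07 194.07]
T dark [234 207  11   8  40] [240.9  211.82]
T post [170 199  13   7  61] [175.97 201.85]
mouth tri [0.53254081 0.17062923 0.09429885] 0.0006729141325133132 [0.53556542 0.17129455 0.1       ] [0.53197236 0.16870069 0.1       ]
bartop [ 0.47613433 -0.16149646  0.1421639 ] 0.003477851524878817 [ 0.47883957 -0.15749445  0.147     ] [ 0.47657808 -0.16236727  0.147     ]
```

Run:
```python
from h import *
S=load("scene0.npz");T=load("top0.npz")
for n,a,b,z in(("mouth",(403.9,241.5),(225.5,194.6),.1),("bartop",(280.6,148.2),(383,217),.147)):
    print(n,tri(S,a,T,b),onz(S,*a,z),onz(T,*b,z))
# collet plate corners in top (plane 14mm), stand corners
for c,n,box,lo,hi in((T,"T",(355,200,425,242),(5,80,60),(17,255,255)),(S,"S",(240,145,305,200),(5,80,60),(17,255,255))):
    hsv=cv2.cvtColor(c["im"],cv2.COLOR_RGB2HSV);m=cv2.inRange(hsv,lo,hi);x0,y0,x1,y1=box;k=np.zeros_like(m);k[y0:y1,x0:x1]=m[y0:y1,x0:x1]
    k=cv2.morphologyEx(k,cv2.MORPH_CLOSE,np.ones((7,7)))
    q=max(cv2.findContours(k,0,1)[0],key=cv2.contourArea);rc=cv2.minAreaRect(q);p=cv2.boxPoints(rc);print(n,rc)
    if n=="T":
        W=np.array([onz(c,*x,.045) for x in p]);print(W.round(4),W.mean(0),np.linalg.norm(np.diff(W,axis=0),axis=1))
# post: top / ends
print("posttop z.12?",onz(T,172,201,.12),onz(S,457.5,254.5,.12),tri(S,(457.5,255),T,(172.5,201)))
print("postmid",tri(S,(455.5,259.3),T,(176,201.85)))
d=T["d"];print(d[192:198,223:230],S["d"][215:220,395:400])
for c,l in((T,[(217,190),(383,217),(172,201)]),(S,[(404,233),(280,148),(458,255)])):
    for u,v in l:
        o,dd=ray(c,u,v);E=c["extrinsics"];print(u,v,o+dd*c["d"][v,u])
o=np.hstack([cv2.resize(S["im"][248:278,440:480,::-1],(400,300),interpolation=cv2.INTER_CUBIC),cv2.resize(T["im"][185:215,160:200,::-1],(400,300),interpolation=cv2.INTER_CUBIC)])
cv2.imwrite("pics/post.png",o)
```

```text
mouth (array([0.53478969, 0.17048304, 0.09740776]), np.float64(0.0016994616672196237)) [0.53578081 0.17138688 0.1       ] [0.53481287 0.16895704 0.1       ]
bartop (array([ 0.47703266, -0.1617279 ,  0.14222318]), np.float64(0.003020645252676424)) [ 0.47976011 -0.15797471  0.147     ] [ 0.47738138 -0.16239563  0.147     ]
T ((390.3276062011719, 221.5689697265625), (55.225250244140625, 24.498416900634766), 4.763641834259033)
[[ 0.4512 -0.1285  0.045 ]
 [ 0.5069 -0.1347  0.045 ]
 [ 0.4939 -0.2609  0.045 ]
 [ 0.4383 -0.2537  0.045 ]] [ 0.47256295 -0.19444752  0.045     ] [0.05608566 0.1268115  0.05610871]
S ((275.2940979003906, 165.67648315429688), (52.993064880371094, 41.33116149902344), 30.963762283325195)
posttop z.12? [0.52080358 0.27783243 0.12      ] [0.52203187 0.27909971 0.12      ] (array([0.52099964, 0.27919382, 0.11579596]), np.float64(0.0012704351908474638))
postmid (array([0.52105915, 0.27986842, 0.09663425]), np.float64(0.0017275695087833993))
[[0.78666466 0.79277754 0.79782915 0.80137104 0.80474657 0.8070887
  0.787753  ]
 [0.78757745 0.7954394  0.803878   0.80913824 0.806
[... 185 characters left out ...]
779356]
 [0.7923459  0.79931384 0.8068674  0.8053032  0.8083287  0.8075677
  0.7858217 ]
 [0.784474   0.7960122  0.8065798  0.80876464 0.8084063  0.8070444
  0.7839548 ]] [[1.1138692 1.1133043 1.1112202 1.1188157 1.1140075]
 [1.1111922 1.1123564 1.113434  1.1122566 1.1124097]
 [1.1087276 1.1136725 1.1121998 1.1128244 1.1106501]
 [1.113428  1.1103252 1.1098003 1.1058995 1.107403 ]
 [1.1087056 1.1061074 1.1026412 1.1076964 1.1086686]]
217 190 [0.54570363 0.1887446  0.09670674]
383 217 [ 0.47747564 -0.16264545  0.14536417]
172 201 [0.52082063 0.27789809 0.11984918]
404 233 [0.5175144  0.16368688 0.10059163]
280 148 [ 0.47999628 -0.15938673  0.14711402]
458 255 [0.52231586 0.28040145 0.11951929]
```

View pics/post.png

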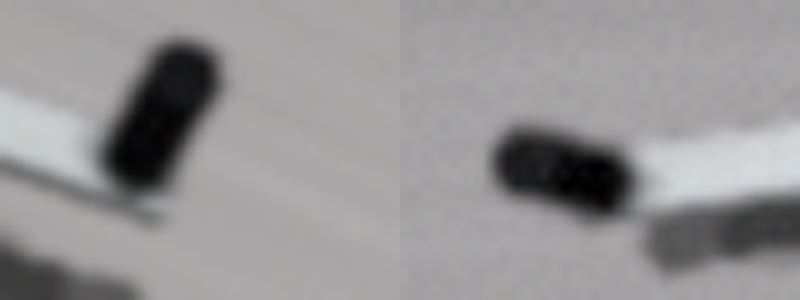

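The post measures (0.521, 0.279), at a radius of 0.110 m from the mouth (0.535, 0.170), which matches the description. The bar is at about (0.478, -0.161). Next step is the tool axes and the move to the bar.

```bash
cat > mv.py <<'E'
import sys; import numpy as np
from scipy.spatial.transform import Rotation as R
from rig import r
s=r.sense(); Rm=R.from_quat(s["orientation"]).as_matrix()
print("t",round(s["time"],2),"pos",s["ee_pos"].round(4),"F",s["wrist_force"].round(2),"M",s["ft_torque"].round(2),"op",round(s["opening"],3),"yaw of x",np.degrees(np.arctan2(Rm[1,0],Rm[0,0])).round(2),"q6",s["q"][5].round(2))
if "-v" in sys.argv: print(Rm.round(3))
a=[x for x in sys.argv[1:] if x!="-v"]
if len(a)>=3: print("dp cm to target:",(Rm.T@(np.array(list(map(float,a[:3])))-s["ee_pos"])*100).round(2))
E
python3 mv.py 0.478 -0.161 0.20 -v
```

```text
t 0.1 pos [ 0.2828 -0.5567  0.2302] F [-0.08  1.11 -0.45] M [0.02 0.02 0.02] op 0.999 yaw of x -63.08 q6 -0.12
[[ 0.453 -0.001  0.892]
 [-0.892  0.002  0.453]
 [-0.002 -1.     0.   ]]
dp cm to target: [-26.44   3.07  35.32]
```

>>> step_arm([
  {"dp": [-3,0,4],"turn": -7,"gripper": 1},
  {"dp": [-6,0,8],"turn": -14,"gripper": 1},
  {"dp": [-9,0.5,12],"turn": -21,"gripper": 1},
  {"dp": [-12,0.5,16],"turn": -28,"gripper": 1},
  {"dp": [-15,1,20],"turn": -35,"gripper": 1},
  {"dp": [-18,1.5,24],"turn": -42,"gripper": 1},
  {"dp": [-21,2,28],"turn": -49,"gripper": 1},
  {"dp": [-24,2.5,32],"turn": -55,"gripper": 1},
  {"dp": [-26.4,3,35.3],"turn": -57,"gripper": 1},
  {"dp": [-26.4,3,35.3],"turn": -57,"gripper": 1},
  {"dp": [-26.4,3,35.3],"turn": -57,"gripper": 1},
  {"dp": [-26.4,3,35.3],"turn": -57,"gripper": 1},
], force=60)

```text
time: 1.3
ee_pos: [0.4777, -0.1622, 0.2007]
orientation: [-0.706, 0.038, -0.038, 0.707]
wrist_force: [-0.2, 0.3, 0.1]
opening: 1.001
```

```bash
python3 mv.py 0.478 -0.161 0.092 -v
python3 - <<'E'
from rig import r
import cv2,numpy as np
for n in("scene","top"):
    im,d=r.get_image(n);cv2.imwrite(f"pics/{n}1.png",im[:,:,::-1])
E
```

```text
t 1.3 pos [ 0.4777 -0.1622  0.2007] F [-0.19  0.34  0.1 ] M [ 0.01 -0.02 -0.01] op 1.001 yaw of x -6.14 q6 -0.37
[[ 0.994 -0.001  0.107]
 [-0.107  0.001  0.994]
 [-0.001 -1.     0.001]]
dp cm to target: [ 0.03 10.87  0.11]
```

View pics/scene1.png

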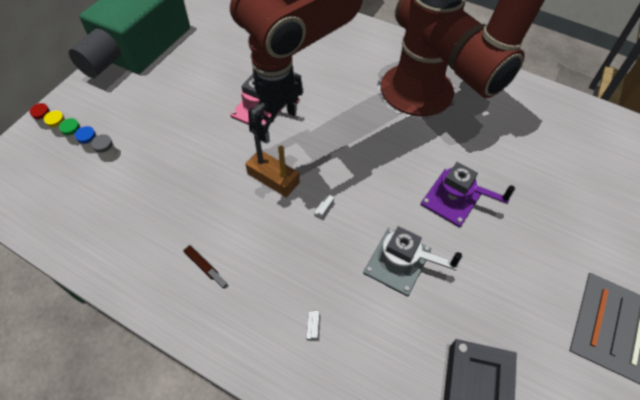

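The scene view shows the open fingers straddling the brass bar, at about (262,125) and (290,100), with the jaw axis across the stand. Next: descend and grip.

>>> step_arm([
  {"dp": [0,2,0.1],"turn": 0,"gripper": 1},
  {"dp": [0,4,0.1],"turn": 0,"gripper": 1},
  {"dp": [0,6,0.1],"turn": 0,"gripper": 1},
  {"dp": [0,8,0.1],"turn": 0,"gripper": 1},
  {"dp": [0,10,0.1],"turn": 0,"gripper": 1},
  {"dp": [0,10.8,0.1],"turn": 0,"gripper": 1},
  {"dp": [0,10.8,0.1],"turn": 0,"gripper": 1},
  {"dp": [0,10.8,0.1],"turn": 0,"gripper": -1},
  {"dp": [0,10.8,0.1],"turn": 0,"gripper": -1},
  {"dp": [0,10.8,0.1],"turn": 0,"gripper": -1},
  {"dp": [0,10.8,0.1],"turn": 0,"gripper": -1},
  {"dp": [0,10.8,0.1],"turn": 0,"gripper": -1},
  {"dp": [0,10.8,0.1],"turn": 0,"gripper": -1},
  {"dp": [0,10.8,0.1],"turn": 0,"gripper": -1},
  {"dp": [0,10.8,0.1],"turn": 0,"gripper": -1},
], force=60)

```text
time: 2.9
ee_pos: [0.4779, -0.1617, 0.0934]
orientation: [-0.706, 0.038, -0.038, 0.706]
wrist_force: [-2.4, 1.2, 4.8]
opening: 0.148
```

```bash
python3 mv.py
```

```text
t 2.9 pos [ 0.4779 -0.1617  0.0934] F [-2.39  1.18  4.83] M [0.05 0.3  0.03] op 0.148 yaw of x -6.2 q6 -0.37
```

>>> step_arm([
  {"dp": [0,-1,0],"turn": 0,"gripper": -1},
  {"dp": [0,-3,0],"turn": 0,"gripper": -1},
  {"dp": [0,-5.5,0],"turn": 0,"gripper": -1},
  {"dp": [0,-8,0],"turn": 0,"gripper": -1},
  {"dp": [0,-11,0],"turn": 0,"gripper": -1},
  {"dp": [0,-14,0],"turn": 0,"gripper": -1},
  {"dp": [0,-15,0],"turn": 0,"gripper": -1},
  {"dp": [0,-15,0],"turn": 0,"gripper": -1},
], force=100)

```text
time: 3.7
ee_pos: [0.4786, -0.1622, 0.245]
orientation: [0.706, -0.037, 0.039, -0.706]
wrist_force: [0.4, -0.0, -2.8]
opening: 0.138
```

```bash
python3 mv.py 0.535 0.170 0.215
python3 - <<'E'
from rig import r
import cv2,numpy as np
for n in("scene","top"):
    im,d=r.get_image(n);cv2.imwrite(f"pics/{n}2.png",im[:,:,::-1])
E
```

```text
t 3.7 pos [ 0.4786 -0.1622  0.245 ] F [ 0.44 -0.01 -2.8 ] M [-0.04 -0.06 -0.06] op 0.138 yaw of x -6.2 q6 -0.37
dp cm to target: [ 2.01  3.   33.63]
```

View pics/scene2.png

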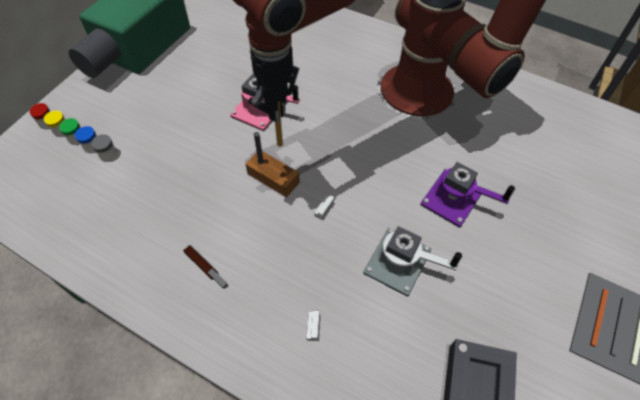

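The bar is in the grip and hanging from it, foot at scene (279,145). Next: carry it to above the collet.

>>> step_arm([
  {"dp": [0.1,0,1.5],"turn": 0,"gripper": -1},
  {"dp": [0.3,0,4],"turn": 0,"gripper": -1},
  {"dp": [0.5,0,8],"turn": 0,"gripper": -1},
  {"dp": [0.7,0,12],"turn": 0,"gripper": -1},
  {"dp": [1.0,0,16],"turn": 0,"gripper": -1},
  {"dp": [1.2,0,20],"turn": 0,"gripper": -1},
  {"dp": [1.4,0.5,24],"turn": 0,"gripper": -1},
  {"dp": [1.7,1,28],"turn": 0,"gripper": -1},
  {"dp": [1.9,1.5,31],"turn": 0,"gripper": -1},
  {"dp": [2,2,33],"turn": 0,"gripper": -1},
  {"dp": [2,2,33.6],"turn": 0,"gripper": -1},
  {"dp": [2,2,33.6],"turn": 0,"gripper": -1},
  {"dp": [2,2,33.6],"turn": 0,"gripper": -1},
], force=100)

```text
time: 5.1
ee_pos: [0.5329, 0.17, 0.2217]
orientation: [-0.706, 0.04, -0.037, 0.707]
wrist_force: [-0.7, 0.0, -1.0]
opening: 0.137
```

```bash
python3 mv.py 0.535 0.170 0.187
python3 - <<'E'
from rig import r
import cv2,numpy as np
for n in("scene","top"):
    im,d=r.get_image(n); c=r.get_calibration(n); np.savez(f"{n}3.npz",im=im,d=d,**c)
    x,y=((340,170) if n=="scene" else (170,140))
    cv2.imwrite(f"pics/{n}3.png",cv2.resize(im[y:y+100,x:x+133,::-1],(800,600),interpolation=cv2.INTER_CUBIC))
E
```

```text
t 5.1 pos [0.5329 0.17   0.2217] F [-0.7   0.04 -1.02] M [-0.03 -0.01 -0.02] op 0.137 yaw of x -6.21 q6 0.28
dp cm to target: [0.22 3.47 0.01]
```

View pics/scene3.png

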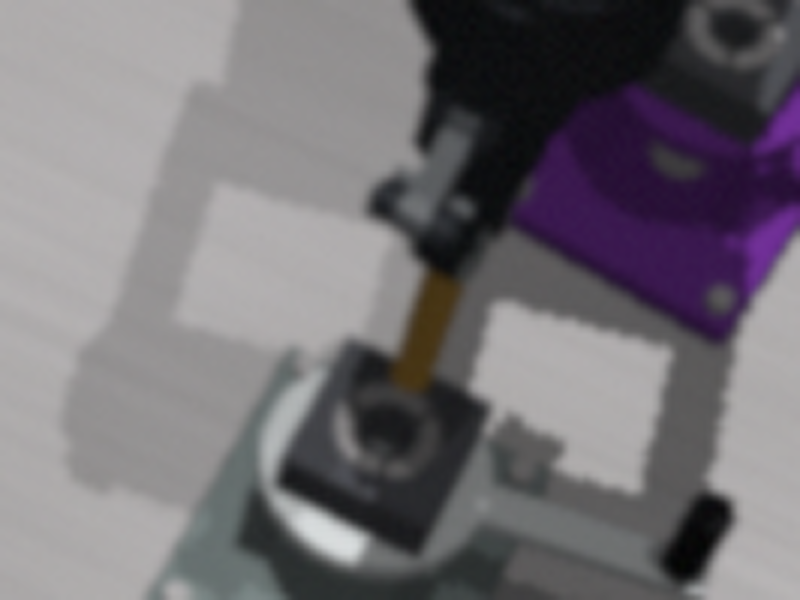

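View pics/top3.png

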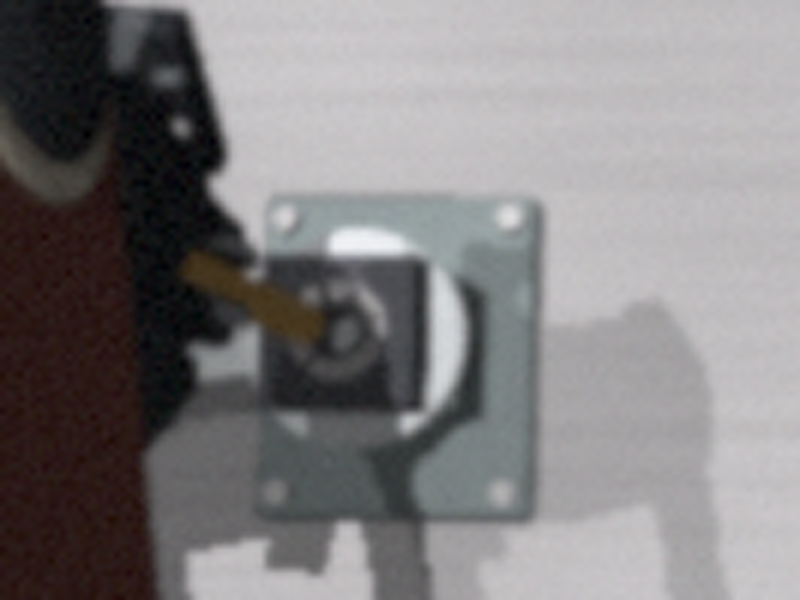

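Run:
```python
from h import *
S=load("scene3.npz");T=load("top3.npz")
for c,n,(x0,y0),foot in((S,"S",(340,170),None),(T,"T",(170,140),None)):
    hsv=cv2.cvtColor(c["im"],cv2.COLOR_RGB2HSV);m=cv2.inRange(hsv,(12,110,50),(30,255,255));k=np.zeros_like(m)
    k[y0:y0+80,x0:x0+90]=m[y0:y0+80,x0:x0+90]
    q=max(cv2.findContours(k,0,1)[0],key=cv2.contourArea)
    rc=cv2.minAreaRect(q);print(n,rc,cv2.boxPoints(rc).round(1).tolist(),cv2.contourArea(q))
    ys,xs=np.nonzero(k);ce=np.array([xs.mean(),ys.mean()]);w,v=np.linalg.eigh(np.cov(xs,ys));print(ce,v[:,1])
    # axis predicted direction vertical through TCP
    for z in (.1353,.19): print("pred",z,proj(c,(.5329,.170,z)))
    mo=(403.9,241.5) if n=="S" else (225.5,194.6)
    M=onz(c,*mo,.1)
    # axis of bar line intersects; lateral offset vs vertical line over the mouth
    for z in (.1353,.16): print("over mouth",z,np.round(proj(c,(M[0],M[1],z)),1))
```

```text
S ((410.6896667480469, 225.27587890625), (6.3136420249938965, 18.9409236907959), 21.801410675048828) [[404.20001220703125, 232.89999389648438], [411.29998779296875, 215.3000030517578], [417.1000061035156, 217.6999969482422], [410.1000061035156, 235.1999969482422]] 81.0
[410.36893204 225.3592233 ] [-0.32552825  0.94553231]
pred 0.1353 (np.float64(406.65364678435867), np.float64(231.9073684336436))
pred 0.19 (np.float64(411.38269172934065), np.float64(218.07749390647086))
over mouth 0.1353 [406.7 233.3]
over mouth 0.16 [408.8 227.2]
T ((211.4000244140625, 189.20001220703125), (24.149532318115234, 5.366562843322754), 26.56505012512207) [[199.39999389648438, 186.1999969482422], [201.8000030517578, 181.39999389648438], [223.39999389648438, 192.1999969482422], [221.0, 197.0]] 84.5
[211.99090909 189.22727273] [-0.87945438 -0.47598319]
pred 0.1353 (np.float64(220.2226683080639), np.float64(193.4496913735282))
pred 0.19 (np.float64(211.86053795509397), np.float64(189.89154142773725))
over mouth 0.1353 [220.7 192.5]
over mouth 0.16 [217.1 191. ]
```

>>> step_arm([
  {"dp": [0.22,0,-0.08],"turn": 0,"gripper": -1},
  {"dp": [0.22,1.5,-0.08],"turn": 0,"gripper": -1},
  {"dp": [0.22,3,-0.08],"turn": 0,"gripper": -1},
  {"dp": [0.22,3.3,-0.08],"turn": 0,"gripper": -1},
  {"dp": [0.22,3.6,-0.08],"turn": 0,"gripper": -1},
  {"dp": [0.22,3.9,-0.08],"turn": 0,"gripper": -1},
  {"dp": [0.22,4.2,-0.08],"turn": 0,"gripper": -1},
], force=100)

```text
time: 5.9
ee_pos: [0.5355, 0.1688, 0.1802]
orientation: [-0.705, 0.039, -0.038, 0.707]
wrist_force: [-0.1, 0.3, -1.1]
opening: 0.135
```

```bash
python3 mv.py 0.535 0.169 0.17
```

```text
t 5.9 pos [0.5355 0.1688 0.1802] F [-0.13  0.34 -1.14] M [ 0.03 -0.04  0.  ] op 0.135 yaw of x -6.27 q6 0.28
dp cm to target: [-0.05  1.02  0.02]
```

>>> step_arm([
  {"dp": [0,0.4,0],"turn": 0,"gripper": -1},
  {"dp": [0,0.8,0],"turn": 0,"gripper": -1},
  {"dp": [0,1.2,0],"turn": 0,"gripper": -1},
  {"dp": [0,1.6,0],"turn": 0,"gripper": -1},
  {"dp": [0,2.0,0],"turn": 0,"gripper": -1},
  {"dp": [0,2.4,0],"turn": 0,"gripper": -1},
  {"dp": [0,2.6,0],"turn": 0,"gripper": -1},
  {"dp": [0,2.6,0],"turn": 0,"gripper": -1},
], force=100)

```text
time: 6.7
ee_pos: [0.5352, 0.1688, 0.1536]
orientation: [-0.705, 0.04, -0.038, 0.707]
wrist_force: [-0.1, -0.0, -0.9]
opening: 0.138
```

```bash
python3 mv.py
```

```text
t 6.7 pos [0.5352 0.1688 0.1536] F [-0.11 -0.03 -0.9 ] M [-0.02  0.04 -0.02] op 0.138 yaw of x -6.27 q6 0.28
```

>>> step_arm([
  {"dp": [0,0.2,0],"turn": 0,"gripper": -1},
  {"dp": [0,0.4,0],"turn": 0,"gripper": -1},
  {"dp": [0,0.6,0],"turn": 0,"gripper": -1},
  {"dp": [0,0.6,0],"turn": 0,"gripper": -1},
])

```text
time: 7.1
ee_pos: [0.5353, 0.1687, 0.1475]
orientation: [-0.705, 0.039, -0.038, 0.707]
wrist_force: [1.1, 0.4, -3.0]
opening: 0.141
```

>>> step_arm([
  {"dp": [0,0.2,0],"turn": 0,"gripper": -1},
  {"dp": [0,0.3,0],"turn": 0,"gripper": -1},
  {"dp": [0,0.3,0],"turn": 0,"gripper": -1},
])

```text
time: 7.4
ee_pos: [0.5356, 0.1689, 0.1454]
orientation: [-0.705, 0.039, -0.038, 0.707]
wrist_force: [-1.1, -0.6, 3.0]
opening: 0.131
```

>>> step_arm([
  {"dp": [0,0.2,0],"turn": 0,"gripper": -1},
  {"dp": [0,0.3,0],"turn": 0,"gripper": -1},
  {"dp": [0,0.3,0],"turn": 0,"gripper": -1},
])

```text
time: 7.7
ee_pos: [0.5358, 0.1689, 0.1428]
orientation: [-0.705, 0.039, -0.038, 0.707]
wrist_force: [-0.8, 0.6, 3.0]
opening: 0.138
```

>>> step_arm([
  {"dp": [0,0.2,0],"turn": 0,"gripper": -1},
  {"dp": [0,0.3,0],"turn": 0,"gripper": -1},
  {"dp": [0,0.3,0],"turn": 0,"gripper": -1},
])

```text
time: 8.0
ee_pos: [0.5358, 0.1689, 0.1396]
orientation: [-0.705, 0.039, -0.038, 0.707]
wrist_force: [-1.4, -0.4, 3.6]
opening: 0.139
```

>>> step_arm([
  {"dp": [0,0.2,0],"turn": 0,"gripper": -1},
  {"dp": [0,0.4,0],"turn": 0,"gripper": -1},
  {"dp": [0,0.4,0],"turn": 0,"gripper": -1},
])

```text
time: 8.3
ee_pos: [0.5357, 0.1689, 0.1349]
orientation: [-0.705, 0.039, -0.038, 0.707]
wrist_force: [-1.2, -0.2, 0.2]
opening: 0.139
```

>>> step_arm([
  {"dp": [0,0.1,0],"turn": 0,"gripper": -1},
  {"dp": [0,0.2,0],"turn": 0,"gripper": -1},
  {"dp": [0,0.2,0],"turn": 0,"gripper": -1},
])

```text
time: 8.6
ee_pos: [0.5358, 0.1689, 0.1328]
orientation: [-0.705, 0.039, -0.038, 0.707]
wrist_force: [-1.1, 0.4, 2.9]
opening: 0.139
```

>>> step_arm([
  {"dp": [0,0.1,0],"turn": 0,"gripper": -1},
  {"dp": [0,0.2,0],"turn": 0,"gripper": -1},
  {"dp": [0,0.2,0],"turn": 0,"gripper": -1},
])

```text
time: 8.9
ee_pos: [0.5358, 0.1689, 0.1306]
orientation: [-0.705, 0.039, -0.038, 0.707]
wrist_force: [-0.6, 0.1, 2.8]
opening: 0.142
```

>>> step_arm([
  {"dp": [0,0.1,0],"turn": 0,"gripper": -1},
  {"dp": [0,0.2,0],"turn": 0,"gripper": -1},
  {"dp": [0,0.2,0],"turn": 0,"gripper": -1},
])

```text
time: 9.2
ee_pos: [0.5357, 0.1689, 0.1283]
orientation: [-0.705, 0.039, -0.038, 0.707]
wrist_force: [-1.2, -0.4, 2.5]
opening: 0.137
```

>>> step_arm([
  {"dp": [0,0.1,0],"turn": 0,"gripper": -1},
  {"dp": [0,0.2,0],"turn": 0,"gripper": -1},
  {"dp": [0,0.2,0],"turn": 0,"gripper": -1},
])

```text
time: 9.5
ee_pos: [0.5357, 0.1689, 0.126]
orientation: [-0.705, 0.039, -0.038, 0.707]
wrist_force: [-0.5, -0.6, 2.4]
opening: 0.135
```

>>> step_arm([
  {"dp": [0,0.1,0],"turn": 0,"gripper": -1},
  {"dp": [0,0.2,0],"turn": 0,"gripper": -1},
  {"dp": [0,0.2,0],"turn": 0,"gripper": -1},
])

```text
time: 9.8
ee_pos: [0.5357, 0.1689, 0.1237]
orientation: [-0.705, 0.039, -0.038, 0.707]
wrist_force: [-0.9, 0.1, 2.8]
opening: 0.14
```

>>> step_arm([
  {"dp": [0,0.1,0],"turn": 0,"gripper": -1},
  {"dp": [0,0.2,0],"turn": 0,"gripper": -1},
  {"dp": [0,0.2,0],"turn": 0,"gripper": -1},
])

```text
time: 10.1
ee_pos: [0.5357, 0.1688, 0.1213]
orientation: [-0.705, 0.039, -0.038, 0.707]
wrist_force: [-0.1, 0.5, 3.0]
opening: 0.14
```

>>> step_arm([
  {"dp": [0,0.1,0],"turn": 0,"gripper": -1},
  {"dp": [0,0.2,0],"turn": 0,"gripper": -1},
  {"dp": [0,0.2,0],"turn": 0,"gripper": -1},
])

```text
time: 10.4
ee_pos: [0.5357, 0.1688, 0.1192]
orientation: [-0.705, 0.039, -0.038, 0.707]
wrist_force: [-0.4, 0.4, 3.7]
opening: 0.135
```

>>> step_arm([
  {"dp": [0,0.1,0],"turn": 0,"gripper": -1},
  {"dp": [0,0.15,0],"turn": 0,"gripper": -1},
  {"dp": [0,0.15,0],"turn": 0,"gripper": -1},
])

```text
time: 10.7
ee_pos: [0.5357, 0.1688, 0.1176]
orientation: [-0.705, 0.039, -0.038, 0.707]
wrist_force: [-1.8, -1.1, 5.1]
opening: 0.141
```

>>> step_arm([
  {"dp": [0,0.1,0],"turn": 0,"gripper": -1},
  {"dp": [0,0.1,0],"turn": 0,"gripper": -1},
  {"dp": [0,0.1,0],"turn": 0,"gripper": -1},
])

```text
time: 11.0
ee_pos: [0.5358, 0.1688, 0.1169]
orientation: [-0.705, 0.039, -0.039, 0.707]
wrist_force: [-1.9, 0.2, 5.1]
opening: 0.131
```

>>> step_arm([
  {"dp": [0,0.1,0],"turn": 0,"gripper": -1},
  {"dp": [0,0.1,0],"turn": 0,"gripper": -1},
  {"dp": [0,0.1,0],"turn": 0,"gripper": -1},
])

```text
time: 11.3
ee_pos: [0.5358, 0.1689, 0.1167]
orientation: [-0.705, 0.039, -0.038, 0.707]
wrist_force: [-2.9, -0.2, 8.2]
opening: 0.136
```

>>> step_arm([
  {"dp": [0,0.1,0],"turn": 0,"gripper": -1},
  {"dp": [0,0.2,0],"turn": 0,"gripper": -1},
  {"dp": [0,0.2,0],"turn": 0,"gripper": -1},
])

```text
time: 11.6
ee_pos: [0.536, 0.1689, 0.116]
orientation: [-0.705, 0.039, -0.038, 0.707]
wrist_force: [-4.3, -0.9, 9.5]
opening: 0.138
```

```bash
python3 mv.py
```

```text
t 11.6 pos [0.536  0.1689 0.116 ] F [-4.31 -0.87  9.53] M [-0.24  0.85  0.01] op 0.138 yaw of x -6.26 q6 0.28
```

>>> step_arm([
  {"dp": [-0.05,0.2,0],"turn": 0,"gripper": -1},
  {"dp": [-0.1,0.3,0],"turn": 0,"gripper": -1},
  {"dp": [-0.1,0.3,0],"turn": 0,"gripper": -1},
], force=120)

```text
time: 11.9
ee_pos: [0.5359, 0.1691, 0.1156]
orientation: [-0.705, 0.038, -0.039, 0.707]
wrist_force: [-4.1, -1.8, 14.5]
opening: 0.127
```

```bash
python3 mv.py
python3 - <<'E'
from rig import r
import cv2,numpy as np
ims=[]
for n in("scene","top"):
    im,d=r.get_image(n); c=r.get_calibration(n); np.savez(f"{n}4.npz",im=im,d=d,**c)
    x,y=((350,170) if n=="scene" else (170,150))
    ims.append(cv2.resize(im[y:y+100,x:x+100,::-1],(400,400),interpolation=cv2.INTER_CUBIC))
cv2.imwrite("pics/4.png",np.hstack(ims))
E
```

```text
t 11.9 pos [0.5359 0.1691 0.1156] F [-4.09 -1.75 14.45] M [-0.32  1.09  0.06] op 0.127 yaw of x -6.25 q6 0.28
```

View pics/4.png

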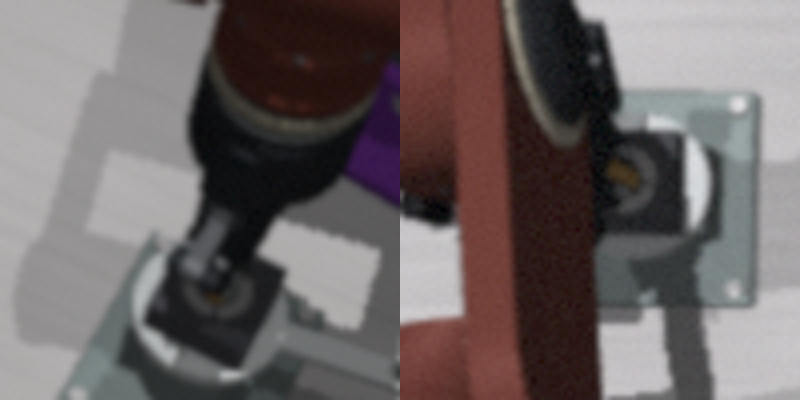

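The bar is in the bore, and force has risen about 5 N/mm over the last 2 mm at roughly 70 mm depth, so it is on the stop. I'll push slightly more and then release.

>>> step_arm([
  {"dp": [-0.05,0.3,0],"turn": 0,"gripper": -1},
  {"dp": [-0.1,0.4,0],"turn": 0,"gripper": -1},
  {"dp": [-0.1,0.4,0],"turn": 0,"gripper": -1},
])

```text
time: 12.3
ee_pos: [0.5359, 0.1693, 0.1148]
orientation: [-0.705, 0.037, -0.04, 0.707]
wrist_force: [-6.3, -2.4, 16.9]
opening: 0.133
```

```bash
python3 mv.py
```

```text
t 12.3 pos [0.5359 0.1693 0.1148] F [-6.32 -2.35 16.93] M [-0.38  1.36  0.05] op 0.133 yaw of x -6.24 q6 0.28
```

>>> step_arm([
  {"dp": [0,0.1,0],"turn": 0,"gripper": 0},
  {"dp": [0,0.1,0],"turn": 0,"gripper": 0.5},
  {"dp": [0,0.1,0],"turn": 0,"gripper": 1},
  {"dp": [0,0,0],"turn": 0,"gripper": 1},
  {"dp": [0,0,0],"turn": 0,"gripper": 1},
  {"dp": [0,-1,0],"turn": 0,"gripper": 1},
  {"dp": [0,-3,0],"turn": 0,"gripper": 1},
  {"dp": [0,-6,0],"turn": 0,"gripper": 1},
  {"dp": [0,-9,0],"turn": 0,"gripper": 1},
  {"dp": [0,-10,0],"turn": 0,"gripper": -1},
  {"dp": [0,-10,0],"turn": 0,"gripper": -1},
  {"dp": [0,-10,0],"turn": 0,"gripper": -1},
  {"dp": [0,-10,0],"turn": 0,"gripper": -1},
  {"dp": [0,-10,0],"turn": 0,"gripper": -1},
  {"dp": [0,-10,0],"turn": 0,"gripper": -1},
  {"dp": [0,-10,0],"turn": 0,"gripper": -1},
])

```text
time: 13.9
ee_pos: [0.5354, 0.169, 0.2141]
orientation: [-0.705, 0.038, -0.039, 0.707]
wrist_force: [-0.3, 0.3, 0.1]
opening: -0.002
```

```bash
python3 mv.py 0.535 0.17 0.175
python3 - <<'E'
from rig import r
import cv2,numpy as np
ims=[]
for n in("scene","top"):
    im,d=r.get_image(n); c=r.get_calibration(n); np.savez(f"{n}5.npz",im=im,d=d,**c)
    x,y=((350,150) if n=="scene" else (150,130))
    ims.append(cv2.resize(im[y:y+130,x:x+130,::-1],(400,400),interpolation=cv2.INTER_CUBIC))
cv2.imwrite("pics/5.png",np.hstack(ims))
E
```

```text
t 13.9 pos [0.5354 0.169  0.2141] F [-0.3   0.31  0.05] M [0.02 0.05 0.02] op -0.002 yaw of x -6.24 q6 0.28
dp cm to target: [-0.06  3.91  0.08]
```

View pics/5.png

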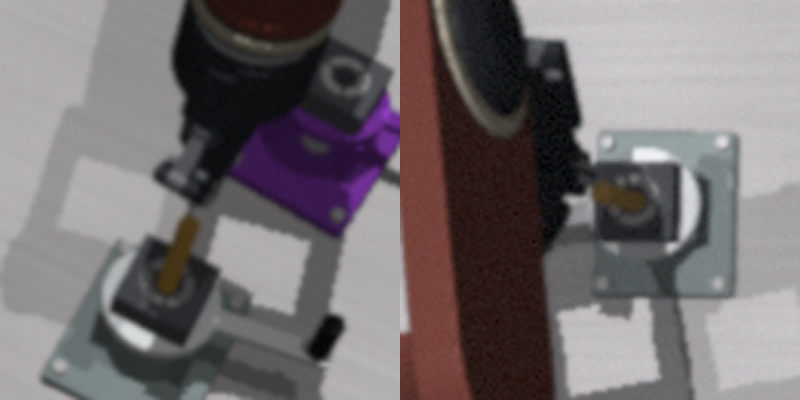

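The bar stands upright in the collet, top end at scene (412,221), free of the shut fingers. Next: press its top end home in small steps.

>>> step_arm([
  {"dp": [0,1,0],"turn": 0,"gripper": -1},
  {"dp": [0,2,0],"turn": 0,"gripper": -1},
  {"dp": [0,3,0],"turn": 0,"gripper": -1},
  {"dp": [0,3.4,0],"turn": 0,"gripper": -1},
  {"dp": [0,3.6,0],"turn": 0,"gripper": -1},
  {"dp": [0,3.6,0],"turn": 0,"gripper": -1},
])

```text
time: 14.6
ee_pos: [0.5355, 0.1691, 0.1781]
orientation: [-0.705, 0.038, -0.039, 0.707]
wrist_force: [0.4, 0.2, -1.2]
opening: -0.0
```

>>> step_arm([
  {"dp": [0,0.1,0],"turn": 0,"gripper": -1},
  {"dp": [0,0.2,0],"turn": 0,"gripper": -1},
  {"dp": [0,0.2,0],"turn": 0,"gripper": -1},
])

```text
time: 14.9
ee_pos: [0.5356, 0.1691, 0.1763]
orientation: [-0.705, 0.038, -0.039, 0.707]
wrist_force: [-0.5, -0.2, -0.2]
opening: 0.002
```

>>> step_arm([
  {"dp": [0,0.1,0],"turn": 0,"gripper": -1},
  {"dp": [0,0.2,0],"turn": 0,"gripper": -1},
  {"dp": [0,0.2,0],"turn": 0,"gripper": -1},
])

```text
time: 15.2
ee_pos: [0.5355, 0.1691, 0.1742]
orientation: [-0.705, 0.038, -0.039, 0.707]
wrist_force: [-0.3, 0.7, -0.1]
opening: -0.004
```

>>> step_arm([
  {"dp": [0,0.1,0],"turn": 0,"gripper": -1},
  {"dp": [0,0.2,0],"turn": 0,"gripper": -1},
  {"dp": [0,0.2,0],"turn": 0,"gripper": -1},
])

```text
time: 15.5
ee_pos: [0.5359, 0.1692, 0.1727]
orientation: [-0.705, 0.037, -0.04, 0.707]
wrist_force: [-0.0, 0.9, 2.0]
opening: 0.003
```

>>> step_arm([
  {"dp": [0,0.1,0],"turn": 0,"gripper": -1},
  {"dp": [0,0.2,0],"turn": 0,"gripper": -1},
  {"dp": [0,0.2,0],"turn": 0,"gripper": -1},
])

```text
time: 15.8
ee_pos: [0.5366, 0.1692, 0.1717]
orientation: [-0.705, 0.037, -0.04, 0.707]
wrist_force: [-0.5, -0.2, 5.5]
opening: 0.002
```

>>> step_arm([
  {"dp": [-0.1,0.1,0],"turn": 0,"gripper": -1},
  {"dp": [-0.1,0.2,0],"turn": 0,"gripper": -1},
  {"dp": [-0.1,0.2,0],"turn": 0,"gripper": -1},
])

```text
time: 16.1
ee_pos: [0.5363, 0.1695, 0.1707]
orientation: [-0.705, 0.036, -0.041, 0.707]
wrist_force: [0.7, 0.9, 5.3]
opening: -0.001
```

>>> step_arm([
  {"dp": [-0.1,0.1,0],"turn": 0,"gripper": -1},
  {"dp": [-0.1,0.2,0],"turn": 0,"gripper": -1},
  {"dp": [-0.1,0.2,0],"turn": 0,"gripper": -1},
])

```text
time: 16.4
ee_pos: [0.5363, 0.1697, 0.1704]
orientation: [-0.705, 0.035, -0.042, 0.707]
wrist_force: [-0.3, -0.1, 7.7]
opening: 0.001
```

>>> step_arm([
  {"dp": [-0.1,0.2,0],"turn": 0,"gripper": -1},
  {"dp": [-0.1,0.3,0],"turn": 0,"gripper": -1},
  {"dp": [-0.1,0.3,0],"turn": 0,"gripper": -1},
])

```text
time: 16.7
ee_pos: [0.537, 0.17, 0.17]
orientation: [-0.705, 0.033, -0.044, 0.707]
wrist_force: [0.3, -1.0, 10.5]
opening: 0.002
```

>>> step_arm([
  {"dp": [-0.1,0.2,0],"turn": 0,"gripper": -1},
  {"dp": [-0.1,0.3,0],"turn": 0,"gripper": -1},
  {"dp": [-0.1,0.3,0],"turn": 0,"gripper": -1},
])

```text
time: 17.0
ee_pos: [0.5377, 0.1703, 0.1698]
orientation: [-0.704, 0.032, -0.045, 0.708]
wrist_force: [0.4, -0.7, 10.8]
opening: -0.001
```

```bash
python3 mv.py
```

```text
t 17.0 pos [0.5377 0.1703 0.1698] F [ 0.4  -0.68 10.77] M [-0.08 -0.02  0.01] op -0.001 yaw of x -6.24 q6 0.28
```

>>> step_arm([
  {"dp": [-0.2,0.3,0],"turn": 0,"gripper": -1},
  {"dp": [-0.3,0.4,-0.1],"turn": 0,"gripper": -1},
  {"dp": [-0.3,0.5,-0.1],"turn": 0,"gripper": -1},
  {"dp": [-0.3,0.5,-0.1],"turn": 0,"gripper": -1},
])

```text
time: 17.4
ee_pos: [0.5373, 0.1701, 0.169]
orientation: [-0.704, 0.029, -0.048, 0.708]
wrist_force: [-0.1, -0.9, 13.6]
opening: -0.0
```

```bash
python3 mv.py -v
```

```text
t 17.4 pos [0.5373 0.1701 0.169 ] F [-0.06 -0.89 13.57] M [-0.1  -0.02 -0.02] op -0.0 yaw of x -6.25 q6 0.28
[[ 0.994  0.027  0.109]
 [-0.109  0.005  0.994]
 [ 0.026 -1.     0.008]]
```

>>> step_arm([
  {"dp": [0,-1,0],"turn": 0,"gripper": -1},
  {"dp": [0,-3,0],"turn": 0,"gripper": -1},
  {"dp": [0,-6,0],"turn": 0,"gripper": -1},
  {"dp": [0,-6.5,4],"turn": 0,"gripper": 1},
  {"dp": [-0.5,-6.5,8],"turn": -6,"gripper": 1},
  {"dp": [-1,-6.5,11],"turn": -13,"gripper": 1},
  {"dp": [-1,-6.5,11],"turn": -13,"gripper": 1},
  {"dp": [-1,-6.5,11],"turn": -13,"gripper": 1},
])

```text
time: 18.2
ee_pos: [0.5368, 0.2803, 0.2334]
orientation: [-0.705, -0.051, 0.033, 0.707]
wrist_force: [0.3, -0.9, 0.3]
opening: 0.843
```

```bash
python3 mv.py 0.521 0.279 0.15 -v
python3 - <<'E'
from rig import r
import cv2,numpy as np
ims=[]
for n in("scene","top"):
    im,d=r.get_image(n); c=r.get_calibration(n); np.savez(f"{n}6.npz",im=im,d=d,**c)
    x,y=((350,150) if n=="scene" else (150,130))
    ims.append(cv2.resize(im[y:y+130,x:x+130,::-1],(400,400),interpolation=cv2.INTER_CUBIC))
cv2.imwrite("pics/6.png",np.hstack(ims))
E
```

```text
t 18.2 pos [0.5368 0.2803 0.2334] F [ 0.26 -0.91  0.25] M [ 0.04  0.02 -0.01] op 0.843 yaw of x 6.77 q6 0.24
[[ 0.993  0.025 -0.118]
 [ 0.118  0.004  0.993]
 [ 0.025 -1.     0.001]]
dp cm to target: [-1.79  8.3   0.05]
```

View pics/6.png

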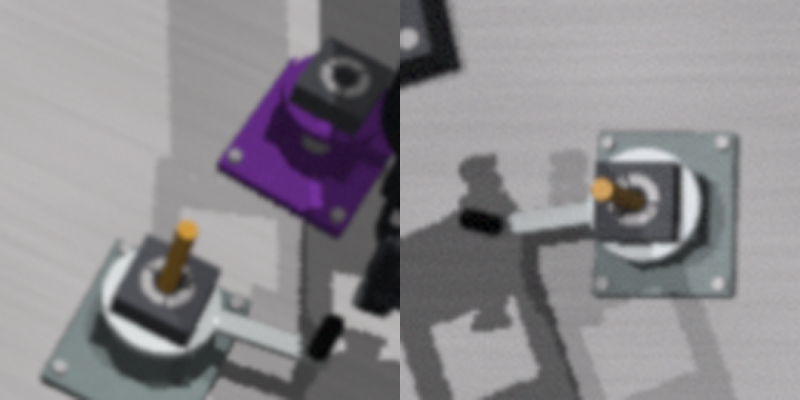

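Run:
```python
from h import *
S=load("scene6.npz");T=load("top6.npz")
P=[]
for c,n,(x0,y0) in((S,"S",(395,215)),(T,"T",(205,180))):
    hsv=cv2.cvtColor(c["im"],cv2.COLOR_RGB2HSV);m=cv2.inRange(hsv,(10,110,165),(30,255,255))[y0:y0+22,x0:x0+25]
    ys,xs=np.nonzero(m);print(n,xs.min()+x0,xs.max()+x0,ys.min()+y0,ys.max()+y0,len(xs));P.append((xs.mean()+x0,ys.mean()+y0))
print(P,tri(S,P[0],T,P[1]),onz(S,*P[0],.17),onz(T,*P[1],.17))
```

```text
S 408 413 222 226 26
T 213 218 188 194 30
[(np.float64(410.53846153846155), np.float64(224.15384615384616)), (np.float64(215.36666666666667), np.float64(191.0))] (array([0.53319065, 0.17118412, 0.16790378]), np.float64(0.002401969086928156)) [0.5337938  0.17236058 0.17      ] [0.53339556 0.16940293 0.17      ]
```

The bar top measures z ≈ 0.168–0.170, the same as when pressed home, so it is still on the stop. The lever post at scene (456,260) is free. Next: lower over it and grip.

>>> step_arm([
  {"dp": [-0.9,0,0],"turn": 0,"gripper": 1},
  {"dp": [-1.8,2,0],"turn": 0,"gripper": 1},
  {"dp": [-1.8,5,0],"turn": 0,"gripper": 1},
  {"dp": [-1.8,8,0],"turn": 0,"gripper": 1},
  {"dp": [-1.8,11,0],"turn": 0,"gripper": 1},
  {"dp": [-1.8,13.5,0],"turn": 0,"gripper": 1},
  {"dp": [-1.8,14.3,0],"turn": 0,"gripper": 1},
  {"dp": [-1.8,14.3,0],"turn": 0,"gripper": 1},
], force=60)

```text
time: 19.1
ee_pos: [0.5219, 0.2768, 0.089]
orientation: [-0.705, -0.049, 0.033, 0.706]
wrist_force: [-0.6, 0.6, 0.3]
opening: 1.001
```

```bash
python3 mv.py 0.521 0.279 0.09
python3 - <<'E'
from rig import r
import cv2,numpy as np
ims=[]
for n in("scene","top"):
    im,d=r.get_image(n)
    x,y=((400,180) if n=="scene" else (130,130))
    ims.append(cv2.resize(im[y:y+130,x:x+130,::-1],(400,400),interpolation=cv2.INTER_CUBIC))
cv2.imwrite("pics/7.png",np.hstack(ims))
E
```

```text
t 19.1 pos [0.5219 0.2768 0.089 ] F [-0.58  0.65  0.34] M [0.02 0.07 0.04] op 1.001 yaw of x 6.61 q6 0.25
dp cm to target: [-0.06 -0.1   0.23]
```

View pics/7.png

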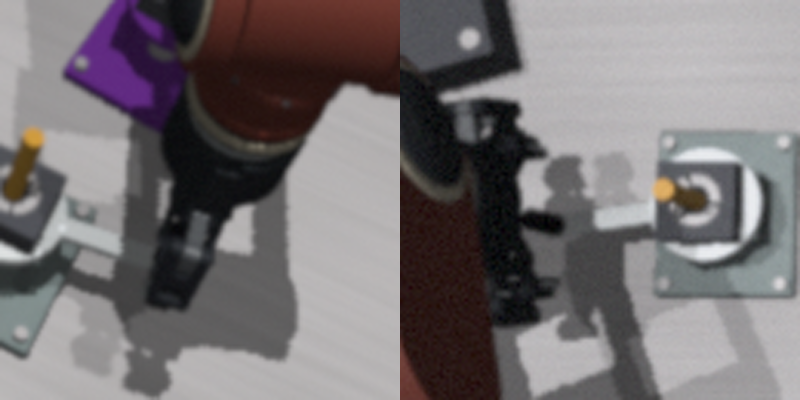

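In the top crop the post (545,222) sits midway between the fingers (y≈150 and 288). Next: grip it.

>>> step_arm([
  {"dp": [-0.1,0,0.2],"turn": 0,"gripper": -1},
  {"dp": [-0.1,0,0.2],"turn": 0,"gripper": -1},
  {"dp": [-0.1,0,0.2],"turn": 0,"gripper": -1},
  {"dp": [-0.1,0,0.2],"turn": 0,"gripper": -1},
  {"dp": [-0.1,0,0.2],"turn": 0,"gripper": -1},
  {"dp": [-0.1,0,0.2],"turn": 0,"gripper": -1},
  {"dp": [-0.1,0,0.2],"turn": 0,"gripper": -1},
  {"dp": [-0.1,0,0.2],"turn": 0,"gripper": -1},
], force=60)

```text
time: 20.0
ee_pos: [0.5225, 0.2798, 0.0923]
orientation: [-0.705, -0.051, 0.031, 0.707]
wrist_force: [-1.7, -0.3, 5.5]
opening: 0.164
```

```bash
python3 mv.py -v
python3 - <<'E'
import numpy as np
from rig import r
from scipy.spatial.transform import Rotation as R
s=r.sense();Rm=R.from_quat(s["orientation"]).as_matrix();p=s["ee_pos"]
c=np.array([.535,.170]);a0=np.arctan2(p[1]-c[1],p[0]-c[0]);rad=np.hypot(*(p[:2]-c));print(np.degrees(a0),rad)
for dg in range(4,41,4):
    a=a0-np.radians(dg);t=np.array([c[0]+.11*np.cos(a),c[1]+.11*np.sin(a),p[2]])
    t[:2]+=p[:2]-(c+.11*np.array([np.cos(a0),np.sin(a0)]))
    print(dg,(Rm.T@(t-p)*100).round(2))
E
```

```text
t 20.0 pos [0.5225 0.2798 0.0923] F [-1.73 -0.31  5.54] M [-0.04  0.96 -0.03] op 0.164 yaw of x 6.64 q6 0.25
[[ 0.993  0.027 -0.116]
 [ 0.116  0.005  0.993]
 [ 0.028 -1.     0.002]]
96.49024835648326 0.11045859297693528
4 [ 0.77  0.02 -0.03]
8 [ 1.53  0.04 -0.11]
12 [ 2.29  0.06 -0.25]
16 [ 3.03  0.08 -0.43]
20 [ 3.76  0.1  -0.67]
24 [ 4.47  0.12 -0.96]
28 [ 5.16  0.14 -1.3 ]
32 [ 5.82  0.16 -1.69]
36 [ 6.46  0.18 -2.12]
40 [ 7.06  0.19 -2.59]
```

>>> step_arm([
  {"dp": [0.4,0,0],"turn": 2,"gripper": -1},
  {"dp": [0.8,0,0],"turn": 4,"gripper": -1},
  {"dp": [1.5,0,-0.1],"turn": 8,"gripper": -1},
  {"dp": [2.3,0,-0.25],"turn": 12,"gripper": -1},
  {"dp": [3.0,0,-0.43],"turn": 16,"gripper": -1},
  {"dp": [3.75,0,-0.67],"turn": 20,"gripper": -1},
  {"dp": [4.5,0,-0.95],"turn": 24,"gripper": -1},
  {"dp": [5.2,0,-1.3],"turn": 28,"gripper": -1},
  {"dp": [5.8,0,-1.7],"turn": 32,"gripper": -1},
  {"dp": [6.45,0.1,-2.1],"turn": 36,"gripper": -1},
  {"dp": [7.05,0.1,-2.6],"turn": 40,"gripper": -1},
  {"dp": [7.05,0.1,-2.6],"turn": 40,"gripper": -1},
], force=60)

```text
time: 21.2
ee_pos: [0.5961, 0.2626, 0.0925]
orientation: [-0.672, 0.194, -0.212, 0.682]
wrist_force: [3.9, 4.3, -3.4]
opening: 0.167
```

```bash
cat > arc.py <<'E'
import numpy as np
from rig import r
from scipy.spatial.transform import Rotation as R
s=r.sense();Rm=R.from_quat(s["orientation"]).as_matrix();p=s["ee_pos"]
c=np.array([.535,.170]);a0=np.arctan2(p[1]-c[1],p[0]-c[0]);rad=np.hypot(*(p[:2]-c));print(np.degrees(a0),rad,"travelled",96.5-np.degrees(a0))
for dg in range(4,37,4):
    a=a0-np.radians(dg);t=np.array([c[0]+.11*np.cos(a),c[1]+.11*np.sin(a),p[2]])
    t[:2]+=p[:2]-(c+rad*np.array([np.cos(a0),np.sin(a0)])) 
    print(dg,(Rm.T@(t-p)*100).round(2))
E
python3 mv.py;python3 arc.py
```

```text
t 21.2 pos [0.5961 0.2626 0.0925] F [ 3.92  4.32 -3.42] M [ 0.63 -0.02  0.  ] op 0.167 yaw of x -33.39 q6 0.89
56.6124142666948 0.11094851862244777 travelled 39.8875857333052
4 [ 0.77  0.01 -0.12]
8 [ 1.53  0.03 -0.2 ]
12 [ 2.29  0.04 -0.34]
16 [ 3.03  0.05 -0.52]
20 [ 3.76  0.06 -0.76]
24 [ 4.47  0.07 -1.05]
28 [ 5.16  0.07 -1.38]
32 [ 5.83  0.08 -1.77]
36 [ 6.46  0.08 -2.2 ]
```

>>> step_arm([
  {"dp": [0.77,0,-0.05],"turn": 4,"gripper": -1},
  {"dp": [1.5,0,-0.15],"turn": 8,"gripper": -1},
  {"dp": [2.3,0,-0.3],"turn": 12,"gripper": -1},
  {"dp": [3.0,0,-0.5],"turn": 16,"gripper": -1},
  {"dp": [3.0,0,-0.5],"turn": 16,"gripper": -1},
])

```text
time: 21.7
ee_pos: [0.6193, 0.2425, 0.0925]
orientation: [-0.635, 0.286, -0.304, 0.65]
wrist_force: [5.5, 4.6, -1.8]
opening: 0.168
```

```bash
python3 mv.py;python3 arc.py
```

```text
t 21.7 pos [0.6193 0.2425 0.0925] F [ 5.47  4.56 -1.77] M [ 0.56 -0.39  0.02] op 0.168 yaw of x -49.37 q6 1.12
40.6929308705236 0.11123738150608052 travelled 55.8070691294764
4 [ 0.77  0.01 -0.15]
8 [ 1.53  0.01 -0.23]
12 [ 2.29  0.02 -0.36]
16 [ 3.03  0.03 -0.55]
20 [ 3.76  0.03 -0.78]
24 [ 4.47  0.03 -1.07]
28 [ 5.17  0.03 -1.41]
32 [ 5.83  0.03 -1.79]
36 [ 6.47  0.03 -2.22]
```

>>> step_arm([
  {"dp": [0.4,0,0],"turn": 2,"gripper": -1},
  {"dp": [0.8,0,0],"turn": 4,"gripper": -1},
  {"dp": [0.8,0,0],"turn": 4,"gripper": -1},
])

```text
time: 22.0
ee_pos: [0.6244, 0.2363, 0.0924]
orientation: [-0.624, 0.309, -0.326, 0.639]
wrist_force: [-0.3, 2.2, 1.3]
opening: 0.166
```

```bash
python3 mv.py;python3 arc.py|head -5
```

```text
t 22.0 pos [0.6244 0.2363 0.0924] F [-0.29  2.15  1.28] M [ 0.31  0.58 -0.02] op 0.166 yaw of x -53.39 q6 1.18
36.56171987340321 0.11134065996496285 travelled 59.93828012659679
4 [ 0.77  0.   -0.16]
8 [ 1.53  0.01 -0.24]
12 [ 2.29  0.02 -0.38]
16 [ 3.03  0.02 -0.56]
```

>>> step_arm([
  {"dp": [0.4,0,0],"turn": 2,"gripper": -1},
  {"dp": [0.8,0,-0.05],"turn": 4,"gripper": -1},
  {"dp": [0.8,0,-0.05],"turn": 4,"gripper": -1},
])

```text
time: 22.3
ee_pos: [0.6293, 0.2293, 0.0924]
orientation: [-0.612, 0.332, -0.348, 0.628]
wrist_force: [0.4, 3.8, -0.5]
opening: 0.164
```

```bash
python3 mv.py;python3 arc.py|head -3
```

```text
t 22.3 pos [0.6293 0.2293 0.0924] F [ 0.44  3.83 -0.46] M [ 0.43  0.27 -0.04] op 0.164 yaw of x -57.49 q6 1.24
32.181407169259614 0.11138635449426489 travelled 64.31859283074039
4 [ 0.77  0.   -0.17]
8 [ 1.53  0.01 -0.25]
```

>>> step_arm([
  {"dp": [0.4,0,0],"turn": 2,"gripper": -1},
  {"dp": [0.8,0,-0.1],"turn": 4,"gripper": -1},
  {"dp": [0.8,0,-0.1],"turn": 4,"gripper": -1},
  {"dp": [0.8,0,-0.1],"turn": 4,"gripper": -1},
])

```text
time: 22.7
ee_pos: [0.632, 0.2249, 0.0924]
orientation: [-0.598, 0.354, -0.368, 0.617]
wrist_force: [-2.5, 12.7, 2.3]
opening: 0.164
```

```bash
python3 mv.py;python3 arc.py|head -3
```

```text
t 22.7 pos [0.632  0.2249 0.0924] F [-2.47 12.68  2.3 ] M [1.59 0.66 0.29] op 0.164 yaw of x -61.44 q6 1.3
29.4938682863063 0.1114315673449107 travelled 67.0061317136937
4 [ 0.77 -0.   -0.16]
8 [ 1.53 -0.   -0.23]
```

>>> step_arm([
  {"dp": [0.4,0,0],"turn": 0,"gripper": -1},
  {"dp": [0.7,0,-0.1],"turn": 0,"gripper": -1},
  {"dp": [0.7,0,-0.1],"turn": 0,"gripper": -1},
  {"dp": [0.7,0,-0.1],"turn": 0,"gripper": -1},
])

```text
time: 23.1
ee_pos: [0.6319, 0.2248, 0.0923]
orientation: [-0.596, 0.358, -0.364, 0.62]
wrist_force: [-8.1, 23.4, 1.3]
opening: 0.167
```

```bash
python3 mv.py;python3 arc.py|head -1
```

```text
t 23.1 pos [0.6319 0.2248 0.0923] F [-8.05 23.42  1.27] M [3.24 1.42 0.08] op 0.167 yaw of x -61.38 q6 1.29
29.50220469906308 0.11133652851648458 travelled 66.99779530093693
```

End stop reached: 25 N at the post gives no further motion. Next: relax, release and rise clear.

>>> step_arm([
  {"dp": [0,0,0],"turn": 0,"gripper": -1},
  {"dp": [0,0,0],"turn": 0,"gripper": 0},
  {"dp": [0,0,0],"turn": 0,"gripper": 0.5},
  {"dp": [0,0,0],"turn": 0,"gripper": 1},
  {"dp": [0,0,0],"turn": 0,"gripper": 1},
  {"dp": [0,0,0],"turn": 0,"gripper": 1},
  {"dp": [0,-1,0],"turn": 0,"gripper": 1},
  {"dp": [0,-3,0],"turn": 0,"gripper": 1},
  {"dp": [0,-6,0],"turn": 0,"gripper": 1},
  {"dp": [0,-10,0],"turn": 0,"gripper": 1},
  {"dp": [0,-14,2],"turn": 0,"gripper": 1},
  {"dp": [0,-16,6],"turn": 0,"gripper": 1},
  {"dp": [0,-16,10],"turn": 0,"gripper": 1},
  {"dp": [0,-16,12],"turn": 0,"gripper": 1},
  {"dp": [0,-16,12],"turn": 0,"gripper": 1},
])

```text
time: 24.6
ee_pos: [0.7344, 0.279, 0.2565]
orientation: [-0.595, 0.357, -0.364, 0.621]
wrist_force: [-0.2, -0.5, -0.7]
opening: 1.001
```

```bash
python3 mv.py
python3 - <<'E'
from rig import r
from h import *
ims=[];C=[]
for n in("scene","top"):
    im,d=r.get_image(n); c=r.get_calibration(n); np.savez(f"{n}8.npz",im=im,d=d,**c);C.append(dict(c,im=im))
    x,y=((350,180) if n=="scene" else (130,120))
    ims.append(cv2.resize(im[y:y+130,x:x+130,::-1],(400,400),interpolation=cv2.INTER_CUBIC))
cv2.imwrite("pics/8.png",np.hstack(ims))
P=[]
for c,n,(x0,y0) in((C[0],"S",(395,215)),(C[1],"T",(205,180))):
    hsv=cv2.cvtColor(c["im"],cv2.COLOR_RGB2HSV);m=cv2.inRange(hsv,(10,110,165),(30,255,255))[y0:y0+22,x0:x0+25]
    ys,xs=np.nonzero(m);print(n,len(xs));P.append((xs.mean()+x0,ys.mean()+y0) if len(xs) else None)
print(P,tri(C[0],P[0],C[1],P[1]))
E
```

```text
t 24.6 pos [0.7344 0.279  0.2565] F [-0.19 -0.53 -0.72] M [-0.    0.08 -0.07] op 1.001 yaw of x -61.35 q6 1.33
S 24
T 12
[(np.float64(411.1666666666667), np.float64(224.20833333333334)), (np.float64(214.16666666666666), np.float64(190.83333333333334))] (array([0.53349637, 0.17273999, 0.16952229]), np.float64(0.001669349637660043))
```

View pics/8.png

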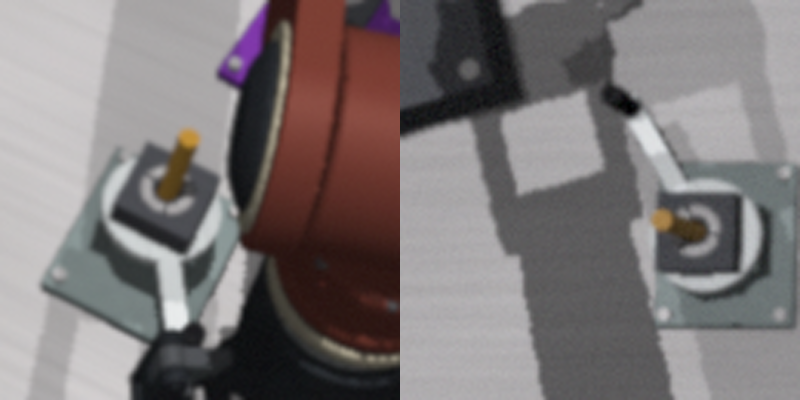

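The view shows the bar upright in the collet with its top at the same pixels as before (scene 411,224), and the lever swung round to top (201,152). The hand is clear of everything. Handing in.

Run:
```python
from h import *
T=load("top8.npz");p=onz(T,201.5,152.5,.11);print(p,np.degrees(np.arctan2(p[1]-.17,p[0]-.535)))
from rig import r
print(r.sense()["qd"].round(3)); print(r.hand_in())
```

```text
[0.62680818 0.22023742 0.11      ] 28.68747022271357
[-0.003 -0.025  0.027  0.001 -0.003 -0.   ]
the job is handed in; nothing more can be done
None
```

The brass bar ended up clamped in the grey collet and, as far as I could check, still on the depth stop. I handed in at about 24.7 s of the 64 s; no verdict was reported.

- **Feeding the bar:** I fed it foot first past the spring pads, where the drag was about 4 N. From about 70 mm depth the force rose about 5 N per mm, which I took as the stop. I pushed to about 18 N in total, roughly 13 N of it on the stop.
- **After letting go:** the fingers did meet the bar's top a few mm higher, so letting go had drawn it up. I pressed it home with shut fingertips to about 14 N in total, roughly 10 N of it on the stop.
- **Closing the lever:** I gripped the post and swung it about 67° clockwise. It stopped there, and about 25 N at the post moved it no further. A last image measurement puts the lever direction at 28.7°, against 29.5° from the arm.

**Last checks:**
- **Bar:** its top is at about z 0.1695, against 0.168 before closing and 0.169 when pressed, so it did not move within about 2 mm. It stands upright.
- **Arm:** clear of everything, with near-zero wrist force.
- **Stop force:** it cannot be seen directly after release, so I inferred it from the bar's height and the pad drag.
- **Cameras:** the two views disagreed by 2–4 mm on some points, within what the calibration allows.
- **Other parts:** I did not re-measure the hex bar, soft jaws and stone holder at the end. The arm was not knowingly near the jaws or holder; only the lift from the stand passed near the hex bar.

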